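# Check the siren disc, then hold its guarded air valve open

## Robot

A 6-joint arm with a two-finger parallel gripper is mounted at the origin on the work surface. World frame = base frame: x ahead of the robot, y to its left, z up, the work surface at z = 0. Lengths are in mm, angles in degrees, forces in N, time in s.
With the tool pointing down it reaches from about 300 to 750 mm from the base axis. Payload 8.5 kg.
Tool frame: the origin (TCP) lies midway between the tips of the shut fingers; the grasp point (between the pads) lies 19 mm behind it; z points along the fingers, y is the direction in which the jaws open and shut (so a half turn about z gives the same grasp; the last joint's range is limited). The gripper opens to 88 mm and grips with 3 to 60 N. Pads are 18 mm wide; open, the fingers measure 123 mm over their backs; the gripper's body (75 mm by 187 mm) begins 45 mm behind the grasp point.
Start: joints at [55.789, 21.807, 74.336, -0, 83.858, -12.336], TCP at [204.915, 510.382, 238.748] pointing down, gripper open.
Joint ranges: [-178.18, 178.18], [-50.72, 133.34], [12.68, 142.11], [-81.47, 261.47], [9.98, 163.14], [-165.26, 165.26]. Speed limits (degrees/s): [136.94, 136.94, 180, 180, 180, 180].

## Interface

Orientations are given as a 3x3 rotation matrix whose columns are the frame's x, y, z axes.
In Python, from workcell import bot, vision, hand_in, regions_of, tip_of gives the robot as it stands.
- The arm moves only by the tool carry_out, never from a script. Its argument "moves" is one flat list of numbers, 6 for each row, row after row: the shift along the tool's x, y, z each as a share of 30 mm, from -1 to 1, then the turn, a rotation vector about the tool's x, y, z each as a share of 0.15 rad, from -1 to 1. A call has exactly 10 rows; each row shifts and turns the pose as measured when the row begins, along the tool's axes as they then stand; what a row does not reach is not made up. A row lasts 1/10 s, in which the tool goes at most 50 mm and 8.59 degrees, less where a joint would pass 70% of its speed; a pose out of reach is approached as far as the arm can. A call with a number of a shift or a turn outside -1 to 1 is refused whole. A call with a gripper value outside its range is refused whole. "hand" is the closure, from 0 (fully open) to 1 (shut), set as the call begins (left out, the last holds). The fingers move at their own pace and stop on an object; "squeeze" is the grip in N (left out, the last holds). Time passes only in rows, so rows that do not move let the fingers close, or fill a call up. It gives the time, the measured TCP pose, the force and the opening at its end, in the units of the state.
- bot.read_state(): the state, without advancing time (a new reading comes with each control period).
- vision.snapshot(name): name is "scene" or "side" or "wrist"; returns the picture (420x560x3 uint8, red, green, blue); there is no depth.
- vision.camera_params(name): a dict with "fov_y" (degrees; the focal length in pixels is half the picture's height over the tangent of half this angle, whatever the lens; pixels are square), "cx", "cy" (the principal point, pixels), "world_from_camera" (4x4, takes a point from camera to world coordinates). Camera axes: x right, y up, looking along -z (the intrinsics and any distortion apply to the point x, -y, -z); pixel columns grow to the right and rows downward; lengths in mm; the calibration is good to about 2 mm. A picture is of the moment at which its call begins: read the wrist's pose just before it. camera_params takes no time and is no camera call; for the wrist camera it gives the pose at the moment of the call.
- hand_in(): hands the job in, once; it reports no verdict.
Trained networks look in the newest picture that a camera, given by its name, has taken for a name from the list of things; names that differ only in an ending like _2 or _b are one class to them, and where a whole thing is asked for, a point or a joint stands for the part that bears it (a point fixed in the world has none). Each returns a list of dicts, best first, with "confidence" (0 to 1); they miss things now and then, are a little off and sometimes report something else, mostly with a low value. They report only what shows in the picture. A call takes as long as a camera call.
- regions_of(target, camera): "region" (420x560 bool, what is visible of it).
- tip_of(target, camera): "centre" ([x, y, z] in mm, in world coordinates, good to about 4 mm: a listed point, or the origin of a listed thing).
The state is a dict: "time_s": time; "q": joint angles; "joint_vel": joint speeds; "effort": joint torques, N m; "tool_pos": TCP position; "eef_rot": TCP orientation; "contact_force": force on the tool from outside, world axes, zero at the start; "wrist_torque": the same for the moment, N m; "finger_gap": finger opening in mm.
Only numpy, scipy, OpenCV 4.12 (cv2) and the standard library are available. Lean on these libraries where they do the work, as an engineer would, in place of code of your own. Each camera call takes 0.05 s, during which the arm holds its last target.

## Task

Before air goes to the siren, pick up the hand tachometer and hold it steady for about two seconds from the robot's side with its nose pointing level at the hub in the middle of the brass siren disc, nose roughly 10 cm short of the hub, then lay it gently back on the bench on its underside and let go. Next flip the safety catch of the air valve fully over, and only then pull the valve's spring lever towards the robot all the way to its stop and keep it there: finish with the gripper still holding the lever open. Do not touch the disc and leave the block, the two weights and the hammer where they are.

Things in the scene. Friction and masses are not known exactly. Their poses are not given: they have to be found in the camera images.
- tach_grip (a point): Middle of the body of the hand tachometer, half-way up: a grey plastic block 105 mm long, 34 mm wide, 36 mm high with rounded edges, lying on its underside on the bench (this point is 18 mm above the underside). Its x axis points along the tool towards the nose, z up. A metal nose tube, 24 mm across and 35 mm long, sticks out of its +x end; total length 138 mm, mass about 0.2 kg. Green display window and black key on top. Grip it across its 34 mm width.
- tach_nose (a point): Front end of the tachometer's nose tube, on its axis: 85.5 mm ahead (+x) of tach_grip, same height. It looks along its +x.
- tach: The tachometer itself; origin on its underside, 10 mm nose-wards of the point below tach_grip; axes as tach_grip.
- siren: The siren's fixed stand, a dark wooden base 150 x 160 x 18 mm with a steel pillar; origin under it at bench level, x axis along the axle pointing away from the robot's side, z up. A brass disc 170 mm across and 8 mm thick, with two rings of holes, stands upright on the axle at 120 mm height, its face at local x = -36 mm looking along -x, roughly towards the robot. The crank with its wooden handle is behind, on the +x side, reaching local x = +119 mm.
- disc: The brass siren disc with axle and crank, free to turn about the axle; origin on the axle 120 mm above the siren's origin. Not to be touched.
- hub (a point): Centre of the face of the round hub, 42 mm across, in the middle of the disc on the robot's side (local x = -42 mm of the siren, 120 mm above the bench). Axes as siren. The thing to aim at.
- valve: The fixed air valve: steel foot 165 x 90 x 12 mm with an aluminium body, nothing but lever and catch higher than 72 mm. Origin at bench level below the lever's knob at rest (to 3 mm); x axis points away from the robot's side, z up, y to the left. Its foot reaches from local x = -122 to +43 mm.
- lever (a joint): Air valve lever, angle in rad: 0 at rest (leaning 0.40 rad away from the robot, towards valve +x), 0.85 at its stop (leaning 0.45 rad towards the robot, valve -x). A spring pulls it back to 0: about 2 N at the knob at first, 5 N at the stop. While the catch is up, the lever is blocked after about 0.1 rad.
- lever_knob (a point): Centre of the black ball knob, 32 mm across, at the top of the lever's 12 mm round steel shank, about 161 mm above the bench; it moves on an arc of radius 110 mm about lever_pivot in the valve's x-z plane.
- lever_pivot (a point): The lever's fixed pivot (axis along valve y), at valve (-45, 0, 60) mm.
- catch (a joint): Safety catch angle in rad: 0 standing upright in front of the lever (it blocks it), 1.45 flipped fully over to the valve's left side (+y), where it lies about level. Stiff hinge of about 0.05 N m: it stays where it is left; under 2 N at its top moves it.
- catch_top (a point): Middle of the thumb piece at the top of the catch: a small steel block 10 x 22 x 14 mm (valve x, y, z) on an upright flat bar 14 mm wide; the point is 68 mm above the catch's hinge and moves about it in the valve's y-z plane. With the catch up it is 118 mm above the bench, 33 mm nearer to the robot than the lever pivot; a finger can push it over to +y from its right (-y) side.
- catch_hinge (a point): The catch's fixed hinge (axis along valve x), at valve (-78, 0, 50) mm.
- block_center (a point): Centre of a hardwood striking block 60 x 45 x 40 mm; leave alone.
- weight_a_center (a point): Centre of a knurled brass slider weight, 29 mm across, 21 mm high; leave alone.
- weight_b_center (a point): Centre of a second such weight; leave alone.
- hammer_center (a point): Point on the axis of the striking hammer lying on the bench: handle 22 mm thick, whole length about 206 mm, head with rubber tips 78 mm across; leave alone.

How it is judged (in metres and radians):
On the way, in this order (a step that is already met when the one before it is completed fails the run):
1. tachometer held off the bench, level and steady, aimed at the hub from the robot's side (x of hub in the frame of tach_nose between 0.03 and 0.17 m and y of hub in the frame of tach_nose between -0.022 and 0.022 m and z of hub in the frame of tach_nose between -0.022 and 0.022 m and x of tach_nose in the frame of siren below -0.06 m and linear speed of tach below 0.04 m/s and angular speed of tach below 0.4 rad/s and angle between tach_grip's own z axis and vertical below 0.35 rad and contact force between the fingers and tach above 0.5 N), for 1 s.
2. tachometer laid back on the bench and let go (height (world z) of tach_grip below 0.03 m and linear speed of tach below 0.05 m/s and contact force between each of the arm, the fingers and tach below 0.1 N and angle between tach_grip's own z axis and vertical below 0.2 rad), for 0.2 s.
3. safety catch flipped over (value of joint catch above 1.1 rad), for 0.1 s.
At the end, for the whole second after the job is handed in: The lever is pulled past 0.70 rad of its 0.85 rad and held there by the gripper, pressing on it with more than 1 N; the catch is still over (beyond 1.1 rad); the tachometer lies still on the bench on its underside, untouched (all of step 2 and value of joint lever above 0.7 rad and value of joint catch above 1.1 rad and contact force between any of the fingers, the arm and lever above 1 N); the arm keeps its last pose, push and grip.
It fails at once if lever pulled while the catch is not flipped over (value of joint lever above 0.25 rad and value of joint catch below 0.8 rad).
It fails at once if siren disc pushed with more than 2 N (contact force between disc and anything else above 2 N).
It fails at once if tachometer dropped (it falls onto the bench from more than about 25 mm) (height (world z) of tach_grip below 0.06 m and linear speed of tach above 0.7 m/s and contact force between the fingers and tach below 0.1 N).
It fails at once if the block, a weight or the hammer shifted more than 25 mm (distance of any of block_center, weight_a_center, weight_b_center, hammer_center from where it was at the start of the episode above 0.025 m).
It also fails if it takes over 64 s, if anything falls off the work surface, if the arm or the gripper's body presses on something with over 40 N, if the wrist force passes 120 N, or if a joint passes its speed limit or range.

## Working session

There is one attempt and no reset: what is moved stays moved. The work goes in short steps, Python scripts to look and compute and a tool call to move; the robot and the scene stay as the last step left them, time stands still between calls to the robot, and variables do not carry over. Pictures are saved under pics/ and viewed, and the job is handed in when it is done.

Besides the shell and the picture viewer there is one more tool, called by a JSON object that holds its "name" and its "arguments", one argument or row to a line. carry_out: Moves the arm, as the interface text tells. Its arguments: {"type":"object","properties":{"moves":{"type":"array","items":{"type":"number","minimum":-1,"maximum":1}},"hand":{"type":"number"},"squeeze":{"type":"number"}},"required":["moves"]}

```bash
ls; mkdir -p pics; cat > h.py <<'E'
import numpy as np, cv2
from workcell import bot, vision, hand_in, regions_of, tip_of
def snap(c,n):
    im=vision.snapshot(c); cv2.imwrite(f'pics/{n}.png',im[:,:,::-1]); return im
E
python3 - <<'E'
from h import *
np.set_printoptions(precision=2,suppress=True)
s=bot.read_state(); print(s)
for c in ['scene','side','wrist']:
    p=vision.camera_params(c); print(c,p)
    snap(c,c+'0')
for t in ['tach_grip','tach_nose','tach','hub','siren','lever_knob','lever_pivot','catch_top','catch_hinge','valve','block_center','weight_a_center','hammer_center']:
    for c in ['scene','side']:
        r=tip_of(t,c)
        print(t,c,[(np.round(d['centre'],1),round(d['confidence'],2)) for d in r[:3]])
print(bot.read_state()['time_s'])
E
```

```text
pics
{'time_s': 0.0, 'q': array([ 55.79,  21.84,  74.39,  -0.  ,  83.86, -12.34]), 'joint_vel': array([-0.05,  0.02,  0.03, -0.04,  0.02,  0.01]), 'effort': array([  0.  , -43.79, -22.45,   0.07,   0.04,  -0.  ]), 'tool_pos': array([204.77, 510.14, 238.14]), 'eef_rot': array([[-0.93,  0.37, -0.  ],
       [ 0.37,  0.93, -0.  ],
       [ 0.  , -0.  , -1.  ]]), 'contact_force': array([-0.11, -0.18,  0.18]), 'wrist_torque': array([-0.  ,  0.01, -0.02]), 'finger_gap': 87.94743422213372}
scene {'fov_y': 55.74513292219109, 'cx': 286.0079571567865, 'cy': 209.0549908289011, 'world_from_camera': array([[   0.87,   -0.37,    0.32,  857.19],
       [   0.49,    0.67,   -0.56, -392.61],
       [  -0.01,    0.65,    0.76,  768.2 ],
       [   0.  ,    0.  ,    0.  ,    1.  ]])}
side {'fov_y': 45.044238911477464, 'cx': 282.4662479091671, 'cy': 203.55456051815298, 'world_from_camera': array([[ -0.86,   0.4 ,  -0.33, 219.45],
       [ -0.52,  -0.64,   0.57, 727.81],
       [  0.01,   0.66,   0.75, 984.86],
       [  0.  ,   0.  ,   0.  ,   1.  ]])}
wrist {'fov_y': 62.907229148675995, 'cx': 279.60304
[... 1173 characters left out ...]
([ 553.4, -250.7,  116.5]), 0.75), (array([635.6,  28.8,  11.3]), 0.47)]
catch_hinge scene [(array([ 549.8, -250. ,   52.4]), 0.89)]
catch_hinge side [(array([ 552. , -252.5,   52. ]), 0.55)]
valve scene [(array([ 632.8, -235.5,   -0.4]), 0.64), (array([647.3, 247.3, 114.6]), 0.59)]
valve side [(array([ 629.6, -241.2,    0.4]), 0.83), (array([544.4,  14.8,  20. ]), 0.33)]
block_center scene []
block_center side []
weight_a_center scene [(array([651.8, -51.9,  12.9]), 0.46), (array([ 631.5, -240.2,    2.1]), 0.34)]
weight_a_center side [(array([643.7, -53.8,  10.7]), 0.54)]
hammer_center scene [(array([501.5, 437.4,  12. ]), 0.7)]
hammer_center side [(array([505.2, 440.4,   9.8]), 0.83)]
1.45
```

View pics/scene0.png

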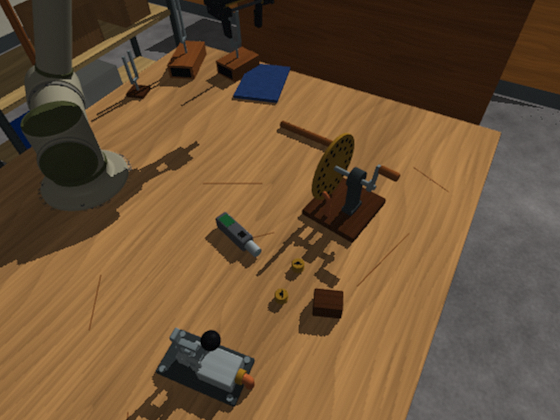

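View pics/side0.png

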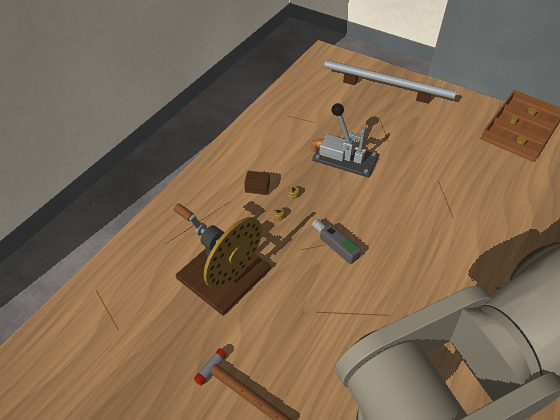

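View pics/wrist0.png

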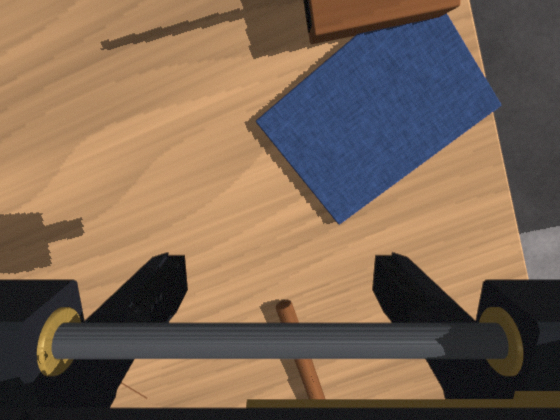

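Scene: the tach is at about (237,233) px with its nose at (258,250). The siren is at (340,190) and the valve at (205,365). Next I'll project the models over the images to check the measured poses and yaw.

```bash
cat >> h.py <<'E'
def proj(c,P,prm=None):
    p=prm or vision.camera_params(c); T=np.linalg.inv(p['world_from_camera'])
    P=np.atleast_2d(P); q=P@T[:3,:3].T+T[:3,3]
    f=210/np.tan(np.radians(p['fov_y']/2))
    return np.c_[p['cx']+f*q[:,0]/-q[:,2], p['cy']+f*q[:,1]/q[:,2]]
def fr(x,y,yaw,L):
    a=np.radians(yaw); L=np.atleast_2d(np.array(L,float))
    return np.c_[x+np.cos(a)*L[:,0]-np.sin(a)*L[:,1], y+np.sin(a)*L[:,0]+np.cos(a)*L[:,1], L[:,2]]
def box(x0,x1,y0,y1,z): return [(x0,y0,z),(x1,y0,z),(x1,y1,z),(x0,y1,z),(x0,y0,z)]
t=np.linspace(0,2*np.pi,60)
def models(tach,siren,valve):
    o=[]
    o.append(fr(*tach,box(-52.5,52.5,-17,17,36))); o.append(fr(*tach,[(52.5,0,18),(85.5,0,18)])); 
    o.append(fr(*siren,box(-75,75,-80,80,18))); o.append(fr(*siren,np.c_[-36+0*t,85*np.cos(t),120+85*np.sin(t)])); o.append(fr(*siren,np.c_[-42+0*t,21*np.cos(t),120+21*np.sin(t)]))
    o.append(fr(*valve,box(-122,43,-45,45,12))); o.append(fr(*valve,[(-45,0,60),(-2.2,0,161)])); o.append(fr(*valve,[(-78,0,50),(-78,0,118)])); o.append(fr(*valve,box(-83,-73,-11,11,125)))
    return o
def overlay(c,im,mods,crop,sc,name):
    x0,y0,w,h=crop
    im=cv2.resize(im[y0:y0+h,x0:x0+w,::-1].copy(),None,fx=sc,fy=sc,interpolation=cv2.INTER_CUBIC)
    for m in mods:
        q=((proj(c,m)-[x0,y0]+.5)*sc).astype(np.int32)
        cv2.polylines(im,[q.reshape(-1,1,2)],False,(255,255,0),1)
    cv2.imwrite(f'pics/{name}.png',im)
E
cat > ov.py <<'E'
from h import *
import sys
m=models((461,38.5,-16),(647,245,-10),(630,-238.5,9.8))
n=sys.argv[1]
A=cv2.imread('pics/scene0.png')[:,:,::-1]; B=cv2.imread('pics/side0.png')[:,:,::-1]
overlay('scene',A,m,(150,120,260,180),3,'ovA'+n)
overlay('scene',A,m,(140,310,130,100),6,'ovC'+n)
overlay('side',B,m,(160,80,240,200),3,'ovB'+n)
E
python3 ov.py 1
```

```text
(no output)
```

View pics/ovA1.png

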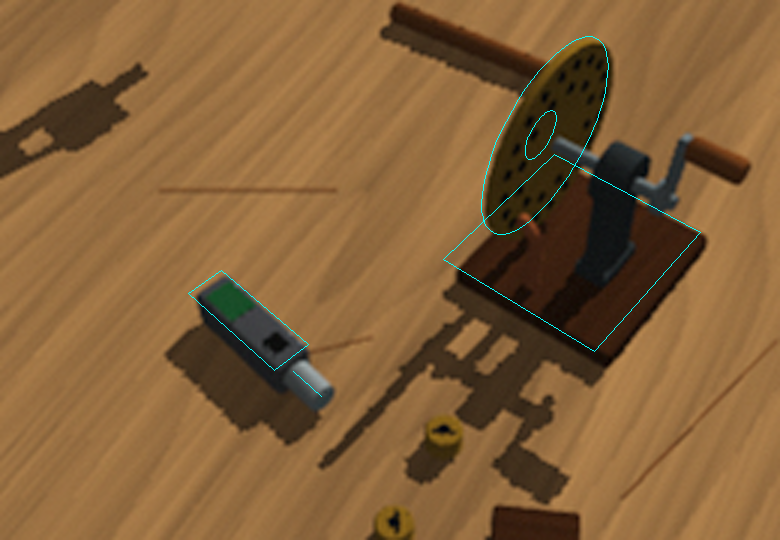

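View pics/ovB1.png

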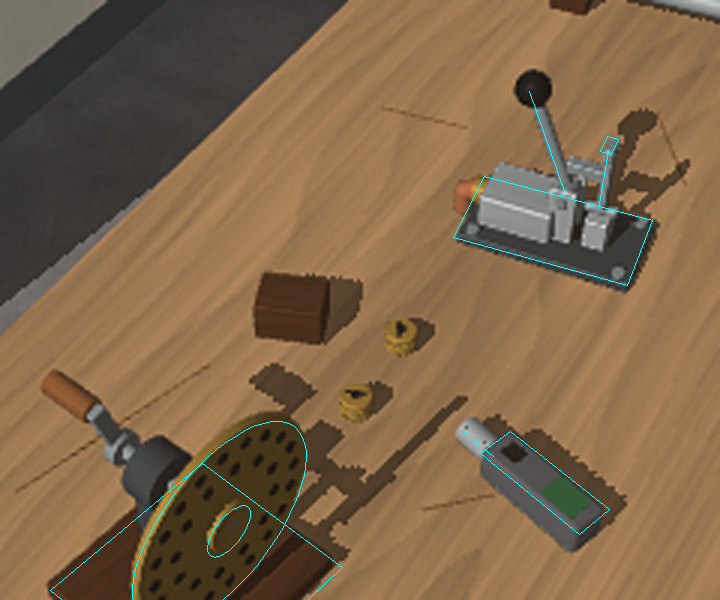

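View pics/ovC1.png

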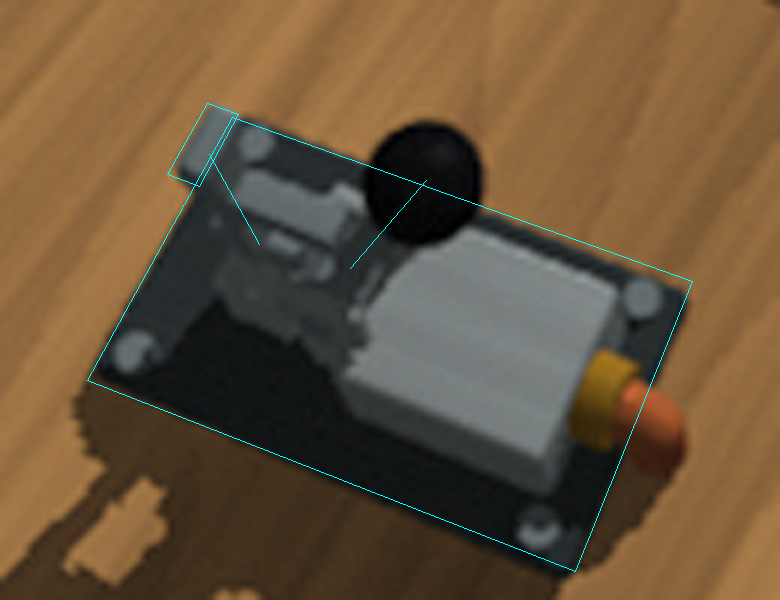

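```bash
python3 - <<'E'
import cv2
A=cv2.imread('pics/scene0.png');B=cv2.imread('pics/side0.png')
def z(im,x,y,w,h,s): return cv2.resize(im[y:y+h,x:x+w],None,fx=s,fy=s,interpolation=cv2.INTER_CUBIC)
import numpy as np
cv2.imwrite('pics/zt.png',np.hstack([z(A,210,205,55,60,7),z(B,305,210,55,60,7)]))
cv2.imwrite('pics/zs.png',np.hstack([z(A,295,125,110,120,3.6),z(B,170,200,110,120,3.6)]))
E
```

```text
(no output)
```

View pics/zt.png

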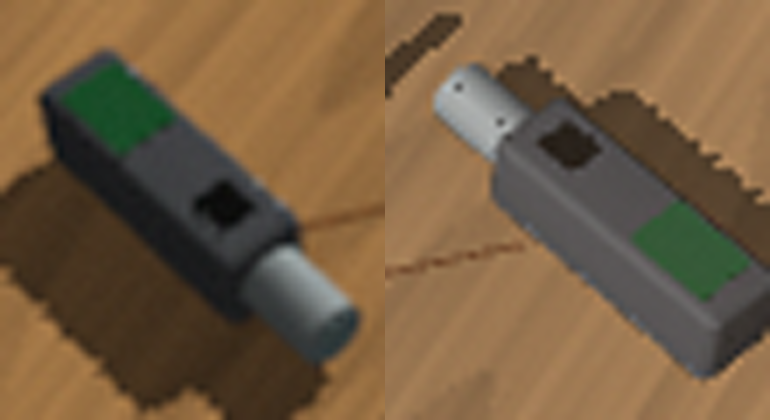

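View pics/zs.png

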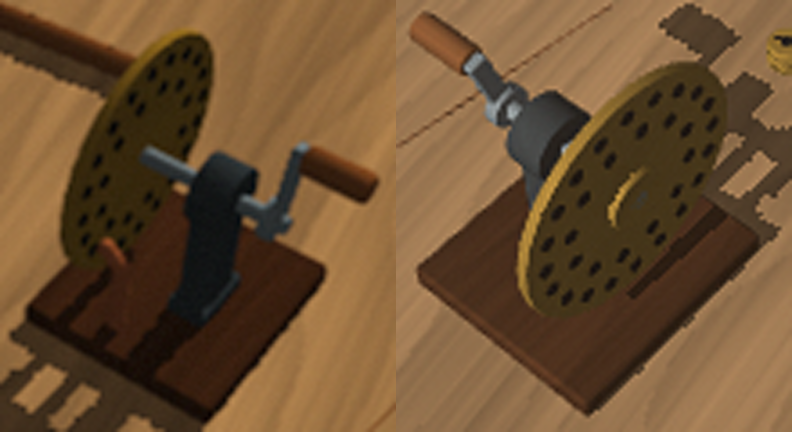

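```bash
cat > fit.py <<'E'
from h import *
from scipy.optimize import least_squares
def fit(obs,x0,name):
    f=lambda p:np.concatenate([(proj(c,fr(p[0],p[1],p[2],[L]),P[c])[0]-uv) for c,L,uv in obs])
    r=least_squares(f,x0,loss='soft_l1'); print(name,np.round(r.x,2)); print(np.round(f(r.x).reshape(-1,2),1).tolist()); return r.x
P={c:vision.camera_params(c) for c in('scene','side')}
T=[((-52.5,-17,35),(216.4,219.3)),((-52.5,17,35),(225.4,212.9)),((52.5,17,35),(252.1,237.6)),((52.5,-17,35),(244.3,245.7)),((85.5,0,18),(258.3,252.4))]
U=[((52.5,-17,35),(331,224.3)),((52.5,17,35),(321.4,231.7)),((-52.5,17,35),(351.4,256.9)),((-52.5,-17,35),(360,250)),((85.5,0,18),(315,222.6))]
S=[((-75,-80,18),(302.8,210.6)),((75,-80,18),(352.8,238.9)),((75,80,18),(385.3,199.4))]
V=[((75,80,18),(176.1,275)),((-75,80,18),(223.3,313.3)),((-75,-80,18),(270.3,265.3)),((-42,0,120),(238.6,255))]
for n,a,b,x0 in(('tach',T,U,(461,38,-16)),('siren',S,V,(647,245,-10))):
    A=[('scene',)+o for o in a];B=[('side',)+o for o in b]
    fit(A+B,x0,n); fit(A,x0,n+' scene'); fit(B,x0,n+' side')
E
python3 fit.py
```

```text
tach [464.54  37.62 -17.69]
[[-2.8, -1.3], [-0.3, -2.4], [0.8, -1.6], [-2.9, -1.4], [-1.2, 0.7], [-2.0, -1.9], [-2.6, -2.1], [-0.6, 0.2], [1.0, -0.8], [-1.0, -0.3]]
tach scene [469.01  35.66 -16.66]
[[-1.9, 0.3], [0.3, -1.0], [2.3, -0.6], [-1.4, -0.1], [0.5, 1.8]]
tach side [461.29  38.72 -18.59]
[[-0.7, -1.2], [-1.4, -1.4], [0.1, 1.3], [1.9, 0.4], [0.4, 0.3]]
siren [655.28 241.4   -7.75]
[[-2.9, -1.0], [-0.5, 0.1], [-0.2, -1.6], [-1.8, 0.3], [-0.1, -0.3], [0.8, -0.8], [-4.4, -1.8]]
siren scene [658.26 240.3   -8.01]
[[-2.1, -0.4], [0.3, 1.0], [0.8, -0.7]]
siren side [651.73 240.68  -8.78]
[[-0.4, 0.0], [0.5, 0.3], [2.4, 0.4], [-3.0, -1.1]]
```

{"name": "carry_out", "arguments": {
  "moves": [-1,-0.83,0.1,0,0,-0.05,-1,-0.83,0.1,0,0,-0.05,-1,-0.83,0.1,0,0,-0.05,-1,-0.83,0.1,0,0,-0.05,-1,-0.83,0.1,0,0,-0.05,-1,-0.83,0.1,0,0,-0.05,-1,-0.83,0.1,0,0,-0.05,-1,-0.83,0.1,0,0,-0.05,-1,-0.83,0.1,0,0,-0.05,-1,-0.83,0.1,0,0,-0.05],
  "hand": 0
}}

```text
time_s: 2.45
tool_pos: [407.8, 165.6, 208.3]
eef_rot: [[-0.957, 0.291, 0.004], [0.291, 0.957, 0.003], [-0.003, 0.004, -1.0]]
contact_force: [0.5, 0.7, -0.1]
finger_gap: 88.0
```

```bash
cat >> h.py <<'E'
from scipy.spatial.transform import Rotation as R
def down(jaw_yaw):  # tool z down, jaw y dir at yaw
    a=np.radians(jaw_yaw); y=np.array([np.cos(a),np.sin(a),0]); z=np.array([0,0,-1.]); return np.c_[np.cross(y,z),y,z]
def plan(pos,Rt=None):
    s=bot.read_state(); Rc=np.array(s['eef_rot']); d=Rc.T@(np.array(pos)-s['tool_pos'])
    rv=R.from_matrix(Rc.T@Rt).as_rotvec() if Rt is not None else np.zeros(3)
    print('t',round(s['time_s'],2),'pos',np.round(s['tool_pos'],1),'jawyaw',round(np.degrees(np.arctan2(Rc[1,1],Rc[0,1])),2),'zax',np.round(Rc[:,2],3),'F',np.round(s['contact_force'],2),'gap',round(s['finger_gap'],1))
    print('rows units: shift',np.round(d/30,2),'turn',np.round(rv/.15,2)); return s
E
python3 - <<'E'
from h import *
plan((462,38,150),down(72.5))
E
```

```text
t 2.45 pos [407.8 165.6 208.3] jawyaw 73.07 zax [ 0.004  0.003 -1.   ] F [ 0.5   0.74 -0.08] gap 88.0
rows units: shift [-2.96 -3.55  1.94] turn [0.03 0.02 0.07]
```

{"name": "carry_out", "arguments": {
  "moves": [-0.59,-0.71,0.2,0,0,0,-0.59,-0.71,0.3,0,0,0.03,-0.59,-0.71,0.3,0,0,0.03,-0.59,-0.71,0.3,0,0,0,-0.55,-0.65,0.3,0,0,0,0,0,0.2,0,0,0,0,0,0,0,0,0,0,0,0,0,0,0,0,0,0,0,0,0,0,0,0,0,0,0]
}}

```text
time_s: 3.45
tool_pos: [464.0, 32.6, 159.8]
eef_rot: [[-0.953, 0.304, 0.008], [0.304, 0.953, 0.003], [-0.007, 0.005, -1.0]]
contact_force: [-0.3, -1.1, 0.1]
finger_gap: 88.2
```

```bash
python3 - <<'E'
from h import *
plan((462,38,150),down(72.5))
im=snap('wrist','w1')
for t in ['tach_grip','tach_nose']:
    r=tip_of(t,'wrist'); print(t,[(np.round(d['centre'],1),round(d['confidence'],2)) for d in r[:3]])
overlay('wrist',im,[fr(463,38,-17.5,box(-52.5,52.5,-17,17,36)),fr(463,38,-17.5,[(52.5,0,18),(85.5,0,18)])],(0,0,560,420),1.4,'w1o')
E
```

```text
t 3.45 pos [464.   32.6 159.8] jawyaw 72.29 zax [ 0.008  0.003 -1.   ] F [-0.28 -1.08  0.12] gap 88.2
rows units: shift [0.12 0.15 0.33] turn [ 0.04  0.05 -0.02]
tach_grip [(array([466.3,  38.6,  18.7]), 0.85)]
tach_nose [(array([548.2,  13.3,  21.3]), 0.9)]
```

View pics/w1o.png

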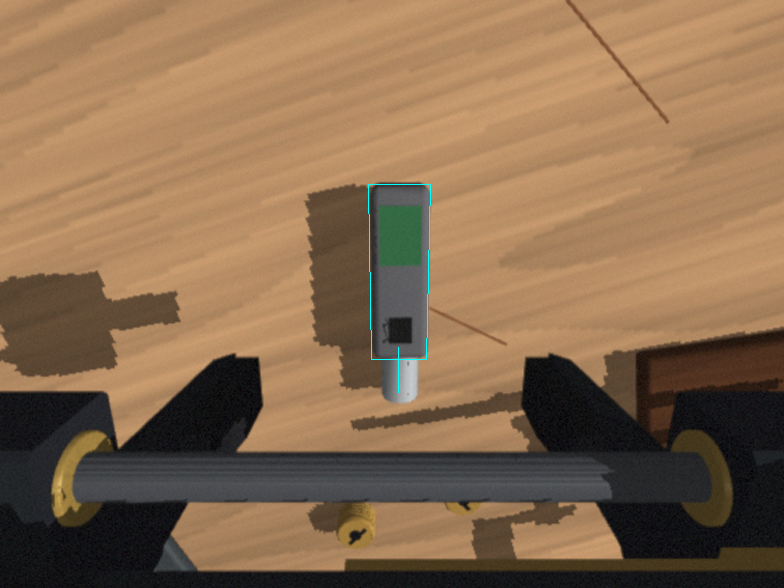

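{"name": "carry_out", "arguments": {
  "moves": [0,0.16,0.7,0.04,0.05,0,0,0,0.9,0,0,0,0,0,0.9,0,0,0,0,0,0.8,0,0,0,0,0,0.5,0,0,0,0,0,0.2,0,0,0,0,0,0,0,0,0,0,0,0,0,0,0,0,0,0,0,0,0,0,0,0,0,0,0]
}}

```text
time_s: 4.6
tool_pos: [468.5, 37.8, 39.4]
eef_rot: [[-0.953, 0.303, 0.008], [0.303, 0.953, -0.002], [-0.008, 0.0, -1.0]]
contact_force: [-0.3, 0.9, 0.3]
finger_gap: 88.0
```

```bash
python3 - <<'E'
from h import *
plan((464,38,5),down(72.5))
im=snap('wrist','w2')
E
```

```text
t 4.6 pos [468.5  37.8  39.4] jawyaw 72.39 zax [ 0.008 -0.002 -1.   ] F [-0.27  0.95  0.29] gap 88.0
rows units: shift [ 0.16 -0.04  1.14] turn [ 0.    0.06 -0.01]
```

View pics/w2.png

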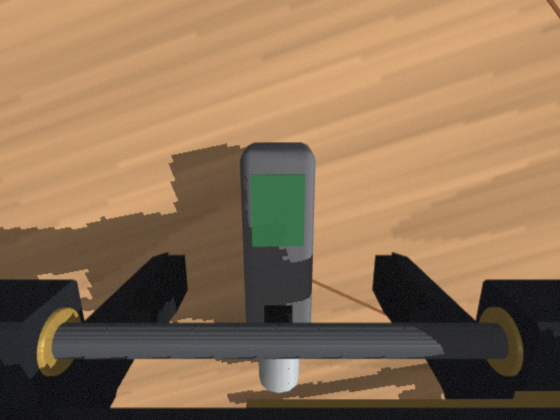

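{"name": "carry_out", "arguments": {
  "moves": [0.16,0,0.5,0,0.06,0,0,0,0.4,0,0,0,0,0,0.24,0,0,0,0,0,0,0,0,0,0,0,0,0,0,0,0,0,0,0,0,0,0,0,0,0,0,0,0,0,0,0,0,0,0,0,0,0,0,0,0,0,0,0,0,0]
}}

```text
time_s: 5.65
tool_pos: [466.2, 39.0, 7.6]
eef_rot: [[-0.953, 0.302, 0.007], [0.302, 0.953, -0.001], [-0.007, 0.001, -1.0]]
contact_force: [0.5, 0.2, -0.9]
finger_gap: 88.0
```

```bash
python3 - <<'E'
from h import *
plan((464,38,5),down(72.5))
E
```

```text
t 5.65 pos [466.2  39.    7.6] jawyaw 72.4 zax [ 0.007 -0.001 -1.   ] F [ 0.5   0.17 -0.87] gap 88.0
rows units: shift [ 0.06 -0.05  0.09] turn [ 0.01  0.05 -0.01]
```

{"name": "carry_out", "arguments": {
  "moves": [0.03,-0.03,0.07,0,0,0,0,0,0,0,0,0,0,0,0,0,0,0,0,0,0,0,0,0,0,0,0,0,0,0,0,0,0,0,0,0,0,0,0,0,0,0,0,0,0,0,0,0,0,0,0,0,0,0,0,0,0,0,0,0],
  "hand": 1,
  "squeeze": 25
}}

```text
time_s: 6.65
tool_pos: [464.9, 38.3, 5.2]
eef_rot: [[-0.953, 0.302, 0.007], [0.302, 0.953, -0.001], [-0.007, 0.001, -1.0]]
contact_force: [0.5, 0.7, -0.4]
finger_gap: 33.9
```

```bash
python3 - <<'E'
from h import *
a=np.radians(-8)
hub=np.array([610,250,119.]); 
g=hub-np.array([np.cos(a),np.sin(a),0])*185.5
print(g)
plan((g[0],g[1],107),down(82))
snap('wrist','w3')
E
```

```text
[426.30527325 275.81661023 119.        ]
t 6.65 pos [464.9  38.3   5.2] jawyaw 72.4 zax [ 0.007 -0.001 -1.   ] F [ 0.51  0.72 -0.43] gap 33.9
rows units: shift [ 3.6   7.16 -3.41] turn [ 0.01  0.04 -1.12]
```

View pics/w3.png

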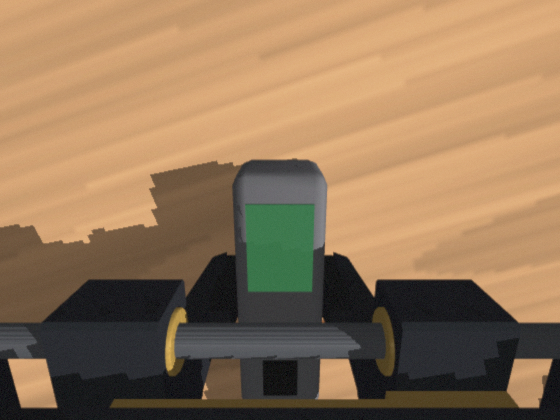

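{"name": "carry_out", "arguments": {
  "moves": [0,0,-0.3,0,0,0,0.1,0,-0.6,0,0,0,0.3,0,-0.7,0,0,0,0.4,0.3,-0.7,0,0,0,0.5,0.6,-0.5,0,0,-0.15,0.5,0.8,-0.3,0,0,-0.2,0.5,0.8,-0.1,0,0,-0.2,0.5,0.8,0,0,0,-0.2,0.4,0.8,0,0,0,-0.15,0.2,0.6,0,0,0,-0.1]
}}

```text
time_s: 7.7
tool_pos: [396.2, 205.4, 109.0]
eef_rot: [[-0.988, 0.156, 0.006], [0.156, 0.988, 0.0], [-0.006, 0.001, -1.0]]
contact_force: [0.6, 1.2, -2.0]
finger_gap: 33.8
```

```bash
python3 - <<'E'
from h import *
plan((426,276,107),down(82))
E
```

```text
t 7.7 pos [396.2 205.4 109. ] jawyaw 81.03 zax [ 0.006  0.    -1.   ] F [ 0.56  1.16 -1.97] gap 33.8
rows units: shift [-0.61  2.48  0.07] turn [ 0.01  0.04 -0.11]
```

{"name": "carry_out", "arguments": {
  "moves": [-0.1,0.5,0.03,0,0.04,-0.1,-0.2,0.6,0.03,0,0,0,-0.2,0.5,0,0,0,0,-0.1,0.3,0,0,0,0,0,0.1,0,0,0,0,0,0,0,0,0,0,0,0,0,0,0,0,0,0,0,0,0,0,0,0,0,0,0,0,0,0,0,0,0,0]
}}

```text
time_s: 8.7
tool_pos: [419.4, 264.6, 109.4]
eef_rot: [[-0.991, 0.137, -0.003], [0.137, 0.991, 0.0], [0.003, -0.0, -1.0]]
contact_force: [-0.3, -0.3, -2.5]
finger_gap: 34.1
```

```bash
python3 - <<'E'
from h import *
plan((426,276,107),down(82))
for c in ['scene','side']:
    snap(c,c+'1')
    for t in ['tach_grip','tach_nose','hub']:
        r=tip_of(t,c); print(c,t,[(np.round(d['centre'],1),round(d['confidence'],2)) for d in r[:3]])
A=cv2.imread('pics/scene1.png');B=cv2.imread('pics/side1.png')
def z(im,x,y,w,h,s): return cv2.resize(im[y:y+h,x:x+w],None,fx=s,fy=s,interpolation=cv2.INTER_CUBIC)
cv2.imwrite('pics/n1.png',np.hstack([z(A,220,110,190,140,2.1),z(B,160,180,190,140,2.1)]))
E
```

```text
t 8.7 pos [419.4 264.6 109.4] jawyaw 82.11 zax [-0.003  0.    -1.   ] F [-0.29 -0.28 -2.55] gap 34.1
rows units: shift [-0.17  0.41  0.08] turn [-0.   -0.02  0.01]
scene tach_grip []
scene tach_nose [(array([502.4, 257.6, 121. ]), 0.57), (array([638.3,  27.5,  10.4]), 0.34)]
scene hub [(array([604.9, 251.7, 119.9]), 0.95), (array([638.8,  24. ,   9. ]), 0.59)]
side tach_grip [(array([417.3, 263.4, 120.7]), 0.92), (array([736.4, -21.6,  20.7]), 0.68), (array([636.2,  31.9,  11.3]), 0.16)]
side tach_nose [(array([501.9, 255.6, 122.1]), 0.74), (array([644.6, -52.6,   9.6]), 0.64), (array([ 628.5, -236.2,  161.7]), 0.46)]
side hub [(array([610.1, 250.4, 119.2]), 0.6), (array([416.9, 266.2, 120.3]), 0.38)]
```

View pics/n1.png

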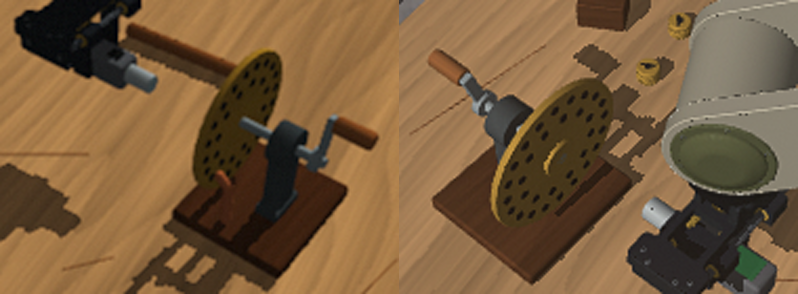

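{"name": "carry_out", "arguments": {
  "moves": [-0.05,0.2,0.07,0,0,0,-0.05,0.16,0,0,0,0,0,0,0,0,0,0,0,0,0,0,0,0,0,0,0,0,0,0,0,0,0,0,0,0,0,0,0,0,0,0,0,0,0,0,0,0,0,0,0,0,0,0,0,0,0,0,0,0]
}}

```text
time_s: 10.1
tool_pos: [424.2, 276.2, 106.9]
eef_rot: [[-0.991, 0.137, -0.003], [0.137, 0.991, 0.0], [0.003, -0.0, -1.0]]
contact_force: [0.4, -0.9, -2.1]
finger_gap: 33.9
```

```bash
python3 - <<'E'
from h import *
plan((426,276,107),down(82))
for c in ['scene','side']:
    snap(c,c+'2')
    for t in ['tach_grip','tach_nose','hub']:
        r=tip_of(t,c); print(c,t,[(np.round(d['centre'],1),round(d['confidence'],2)) for d in r[:1]])
E
```

```text
t 10.1 pos [424.2 276.2 106.9] jawyaw 82.14 zax [-0.003  0.    -1.   ] F [ 0.36 -0.95 -2.14] gap 33.9
rows units: shift [-0.06  0.   -0.  ] turn [-0.   -0.02  0.02]
scene tach_grip [(array([421.3, 274. , 120. ]), 0.89)]
scene tach_nose [(array([508.3, 266.6, 121.4]), 0.66)]
scene hub [(array([603.7, 253.2, 120. ]), 0.81)]
side tach_grip [(array([423.3, 278.2, 119.5]), 0.93)]
side tach_nose [(array([508.2, 267.5, 120.2]), 0.91)]
side hub [(array([607.8, 252.7, 118.4]), 0.96)]
```

{"name": "carry_out", "arguments": {
  "moves": [0,0,0,0,0,0,0,0,0,0,0,0,0,0,0,0,0,0,0,0,0,0,0,0,0,0,0,0,0,0,0,0,0,0,0,0,0,0,0,0,0,0,0,0,0,0,0,0,0,0,0,0,0,0,0,0,0,0,0,0]
}}

```text
time_s: 11.5
tool_pos: [424.2, 276.3, 106.9]
eef_rot: [[-0.991, 0.137, -0.003], [0.137, 0.991, 0.0], [0.003, -0.0, -1.0]]
contact_force: [-0.9, -0.4, -2.4]
finger_gap: 34.0
```

{"name": "carry_out", "arguments": {
  "moves": [0,0,0,0,0,0,0,0,0,0,0,0,0,0,0,0,0,0,0,0,0,0,0,0,0,0,0,0,0,0,0,0,0,0,0,0,0,0,0,0,0,0,0,0,0,0,0,0,0,0,0,0,0,0,0,0,0,0,0,0]
}}

```text
time_s: 12.5
tool_pos: [424.2, 276.3, 106.9]
eef_rot: [[-0.991, 0.137, -0.003], [0.137, 0.991, 0.0], [0.003, -0.0, -1.0]]
contact_force: [-0.1, 0.1, -2.5]
finger_gap: 33.5
```

```bash
python3 - <<'E'
from h import *
plan((440,60,40),down(74))
E
```

```text
t 12.5 pos [424.2 276.3 106.9] jawyaw 82.15 zax [-0.003  0.    -1.   ] F [-0.09  0.13 -2.47] gap 33.5
rows units: shift [-1.51 -7.07  2.23] turn [-0.   -0.02  0.95]
```

{"name": "carry_out", "arguments": {
  "moves": [0,0,0.3,0,-0.02,0,0,0,0.6,0,0,0,0,0,0.6,0,0,0,0,0,0.6,0,0,0,0,0,0.4,0,0,0,0,0,0.2,0,0,0,0,0,0.1,0,0,0,0,0,0,0,0,0,0,0,0,0,0,0,0,0,0,0,0,0]
}}

```text
time_s: 13.5
tool_pos: [424.5, 276.4, 18.0]
eef_rot: [[-0.991, 0.137, 0.002], [0.137, 0.991, 0.0], [-0.002, 0.0, -1.0]]
contact_force: [0.0, 0.3, -2.7]
finger_gap: 34.1
```

```bash
python3 - <<'E'
from h import *
plan((424.2,276.3,5.7),down(82))
E
```

```text
t 13.5 pos [424.5 276.4  18. ] jawyaw 82.15 zax [ 0.002  0.    -1.   ] F [ 0.01  0.31 -2.74] gap 34.1
rows units: shift [ 0.01 -0.01  0.41] turn [0.   0.02 0.02]
```

{"name": "carry_out", "arguments": {
  "moves": [0,0,0.15,0,0,0,0,0,0.15,0,0,0,0,0,0.08,0,0,0,0,0,0.03,0,0,0,0,0,0,0,0,0,0,0,0,0,0,0,0,0,0,0,0,0,0,0,0,0,0,0,0,0,0,0,0,0,0,0,0,0,0,0]
}}

```text
time_s: 14.5
tool_pos: [425.1, 276.6, 5.6]
eef_rot: [[-0.991, 0.136, 0.005], [0.136, 0.991, 0.001], [-0.004, 0.001, -1.0]]
contact_force: [0.6, -0.4, -2.8]
finger_gap: 33.8
```

```bash
python3 - <<'E'
from h import *
plan((424.2,276.3,5.2),down(82))
E
```

```text
t 14.5 pos [425.1 276.6   5.6] jawyaw 82.16 zax [ 0.005  0.001 -1.   ] F [ 0.58 -0.36 -2.79] gap 33.8
rows units: shift [ 0.03 -0.02  0.01] turn [0.01 0.03 0.02]
```

{"name": "carry_out", "arguments": {
  "moves": [0,0,0.04,0,0,0,0,0,0,0,0,0,0,0,0,0,0,0,0,0,0,0,0,0,0,0,0,0,0,0,0,0,0,0,0,0,0,0,0,0,0,0,0,0,0,0,0,0,0,0,0,0,0,0,0,0,0,0,0,0]
}}

```text
time_s: 15.5
tool_pos: [425.3, 276.7, 5.3]
eef_rot: [[-0.991, 0.136, 0.006], [0.136, 0.991, 0.001], [-0.005, 0.002, -1.0]]
contact_force: [0.3, -0.3, -0.8]
finger_gap: 33.5
```

Force change shows contact; release.

{"name": "carry_out", "arguments": {
  "moves": [0,0,0,0,0,0,0,0,0,0,0,0,0,0,0,0,0,0,0,0,0,0,0,0,0,0,0,0,0,0,0,0,0,0,0,0,0,0,0,0,0,0,0,0,0,0,0,0,0,0,0,0,0,0,0,0,0,0,0,0],
  "hand": 0
}}

```text
time_s: 16.5
tool_pos: [425.9, 276.9, 5.8]
eef_rot: [[-0.991, 0.136, 0.007], [0.136, 0.991, 0.002], [-0.007, 0.003, -1.0]]
contact_force: [0.2, 0.1, -0.0]
finger_gap: 88.3
```

```bash
python3 - <<'E'
from h import *
plan((424,276,150),down(80))
snap('wrist','w4')
E
```

```text
t 16.5 pos [425.9 276.9   5.8] jawyaw 82.16 zax [ 0.007  0.002 -1.   ] F [ 0.15  0.13 -0.04] gap 88.3
rows units: shift [ 0.02 -0.03 -4.81] turn [0.02 0.05 0.25]
```

View pics/w4.png

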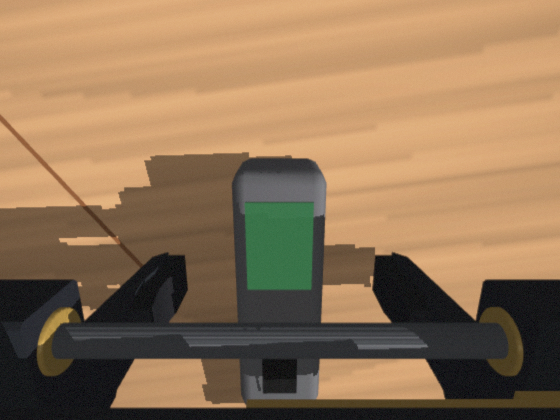

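{"name": "carry_out", "arguments": {
  "moves": [0,0,-0.4,0.02,0.05,0,0,0,-0.8,0,0,0,0,0,-1,0,0,0,0,0,-1,0,0,0,0,0,-1,0,0,-0.2,0,-0.3,-1,0,0,-0.3,0,-0.6,-1,0,0,-0.3,0,-1,-0.7,0,0,-0.3,0,-1,-0.4,0,0,-0.3,0,-1,0,0,0,-0.3]
}}

```text
time_s: 17.55
tool_pos: [426.0, 158.7, 233.5]
eef_rot: [[-0.991, -0.133, -0.002], [-0.133, 0.991, -0.002], [0.002, -0.002, -1.0]]
contact_force: [-0.1, 0.0, 0.3]
finger_gap: 87.8
```

```bash
python3 - <<'E'
from h import *
plan((561,-296,230),down(99.8))
for c in ['scene','side']:
    snap(c,c+'3')
    for t in ['tach_grip','tach_nose','catch_top','catch_hinge','lever_knob','lever_pivot']:
        r=tip_of(t,c); print(c,t,[(np.round(d['centre'],1),round(d['confidence'],2)) for d in r[:2]])
E
```

```text
t 17.55 pos [426.  158.7 233.5] jawyaw 97.63 zax [-0.002 -0.002 -1.   ] F [-0.07  0.04  0.34] gap 87.8
rows units: shift [ -2.45 -15.62   0.14] turn [-0.01 -0.02 -0.25]
scene tach_grip [(array([421.2, 274.5,  18.7]), 0.56)]
scene tach_nose [(array([507.9, 266.8,  19.3]), 0.85), (array([605.8, 251.4, 122.5]), 0.27)]
scene catch_top [(array([ 553.6, -252.4,  120.4]), 0.59)]
scene catch_hinge [(array([ 549.8, -248.2,   53. ]), 0.89)]
scene lever_knob [(array([ 627.3, -240.3,  156.8]), 0.91)]
scene lever_pivot [(array([ 582.4, -244.1,   61. ]), 0.86)]
side tach_grip [(array([422.7, 279.6,  16.8]), 0.79)]
side tach_nose [(array([509.7, 267.4,  16. ]), 0.56)]
side catch_top []
side catch_hinge [(array([739.5, -24.3,  19.2]), 0.59)]
side lever_knob []
side lever_pivot [(array([505.6, 440.4,   9.6]), 0.41)]
```

{"name": "carry_out", "arguments": {
  "moves": [-0.15,-1,0,0,0,-0.1,-0.15,-1,0,0,0,-0.1,-0.15,-1,0,0,0,-0.05,-0.15,-1,0,0,0,0,-0.15,-1,0,0,0,0,-0.15,-1,0,0,0,0,-0.15,-1,0,0,0,0,-0.15,-1,0,0,0,0,-0.15,-1,0,0,0,0,-0.15,-1,0,0,0,0],
  "hand": 1
}}

```text
time_s: 19.25
tool_pos: [521.9, -136.3, 231.8]
eef_rot: [[-0.984, -0.176, -0.005], [-0.176, 0.984, -0.001], [0.005, -0.0, -1.0]]
contact_force: [0.5, -0.1, 0.7]
finger_gap: 10.0
```

```bash
python3 - <<'E'
from h import *
plan((561,-296,230),down(99.8))
E
```

```text
t 19.25 pos [ 521.9 -136.3  231.8] jawyaw 100.12 zax [-0.005 -0.001 -1.   ] F [ 0.54 -0.06  0.73] gap 10.0
rows units: shift [-0.35 -5.47  0.06] turn [-0.   -0.04  0.04]
```

{"name": "carry_out", "arguments": {
  "moves": [-0.05,-0.9,0,0,-0.02,0,-0.05,-0.9,0,0,-0.02,0,-0.05,-0.9,0,0,0,0.04,-0.05,-0.9,0,0,0,0,-0.05,-0.8,0,0,0,0,-0.05,-0.5,0,0,0,0,0,0,0,0,0,0,0,0,0,0,0,0,0,0,0,0,0,0,0,0,0,0,0,0]
}}

```text
time_s: 20.25
tool_pos: [557.4, -286.9, 229.5]
eef_rot: [[-0.986, -0.167, -0.001], [-0.167, 0.986, 0.002], [0.001, 0.002, -1.0]]
contact_force: [0.8, 0.3, -0.1]
finger_gap: 0.5
```

```bash
python3 - <<'E'
from h import *
plan((561,-296,105),down(99.8))
im=snap('wrist','w5')
for t in ['catch_top','catch_hinge','lever_knob','lever_pivot']:
    r=tip_of(t,'wrist'); print(t,[(np.round(d['centre'],1),round(d['confidence'],2)) for d in r[:2]])
overlay('wrist',im,models((424,276,-8),(650,245,-8),(629,-238.5,9.8))[5:],(0,0,560,420),1.4,'w5o')
E
```

```text
t 20.25 pos [ 557.4 -286.9  229.5] jawyaw 99.62 zax [-0.001  0.002 -1.   ] F [ 0.81  0.28 -0.08] gap 0.5
rows units: shift [-0.07 -0.33  4.15] turn [ 0.01 -0.01 -0.02]
catch_top [(array([ 551.2, -250.1,  115.9]), 0.58)]
catch_hinge []
lever_knob []
lever_pivot [(array([ 585.8, -249.2,   60.1]), 0.86)]
```

View pics/w5o.png

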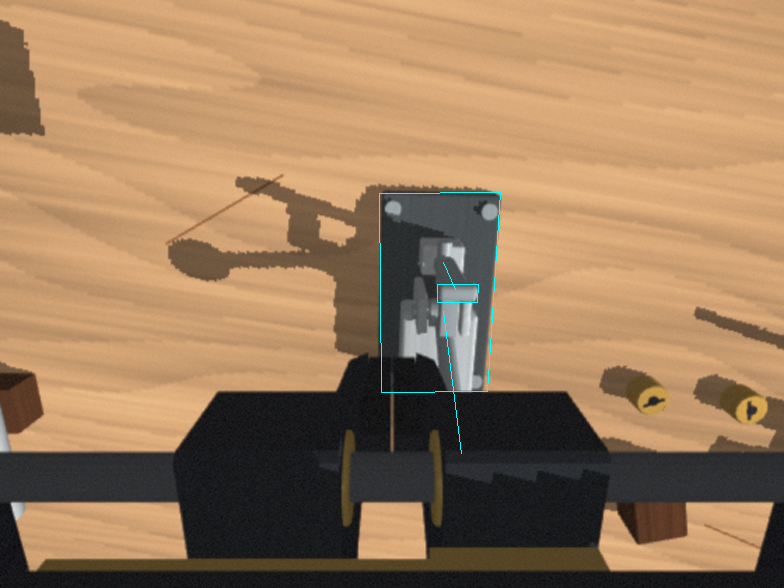

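{"name": "carry_out", "arguments": {
  "moves": [-0.07,-0.33,0.4,0,0,0,0,0,0.8,0,0,0,0,0,0.8,0,0,0,0,0,0.8,0,0,0,0,0,0.7,0,0,0,0,0,0.4,0,0,0,0,0,0.2,0,0,0,0,0,0,0,0,0,0,0,0,0,0,0,0,0,0,0,0,0]
}}

```text
time_s: 21.5
tool_pos: [562.4, -301.0, 98.8]
eef_rot: [[-0.986, -0.166, 0.0], [-0.166, 0.986, -0.0], [-0.0, -0.0, -1.0]]
contact_force: [-0.0, -0.3, 0.1]
finger_gap: 0.8
```

```bash
cat >> h.py <<'E'
def loc(o=(629,-238.5),yaw=9.8):
    s=bot.read_state(); a=np.radians(yaw); d=s['tool_pos'][:2]-np.array(o)
    print('local',np.round([np.cos(a)*d[0]+np.sin(a)*d[1],-np.sin(a)*d[0]+np.cos(a)*d[1],s['tool_pos'][2]],1))
E
python3 - <<'E'
from h import *
plan((561,-296,103),down(99.8)); loc()
E
```

```text
t 21.5 pos [ 562.4 -301.    98.8] jawyaw 99.53 zax [ 0. -0. -1.] F [-0.02 -0.34  0.12] gap 0.8
rows units: shift [ 0.02  0.17 -0.14] turn [-0.    0.   -0.03]
local [-76.2 -50.3  98.8]
```

{"name": "carry_out", "arguments": {
  "moves": [0.03,0.28,0,0,0,0,0.03,0.28,0,0,0,0,0,0.28,0,0,0,0,0,0.28,0,0,0,0,0,0.28,0,0,0,0,0,0.28,0.03,0,0,0,0,0.28,0.06,0,0,0,0,0.28,0.1,0,0,0,0,0,0,0,0,0,0,0,0,0,0,0]
}}

```text
time_s: 22.5
tool_pos: [549.0, -228.7, 94.7]
eef_rot: [[-0.986, -0.167, 0.004], [-0.167, 0.986, -0.003], [-0.003, -0.004, -1.0]]
contact_force: [-0.0, -0.3, 0.6]
finger_gap: 0.1
```

```bash
python3 - <<'E'
from h import *
plan((561,-296,103),down(99.8)); loc()
for c in ['scene','side']:
    snap(c,c+'4')
    for t in ['catch_top','lever_knob']:
        r=tip_of(t,c); print(c,t,[(np.round(d['centre'],1),round(d['confidence'],2)) for d in r[:2]])
A=cv2.imread('pics/scene4.png');B=cv2.imread('pics/side4.png')
def z(im,x,y,w,h,s): return cv2.resize(im[y:y+h,x:x+w],None,fx=s,fy=s,interpolation=cv2.INTER_CUBIC)
cv2.imwrite('pics/n4.png',np.hstack([z(A,130,290,130,120,3),z(B,290,70,130,120,3)]))
E
```

```text
t 22.5 pos [ 549.  -228.7   94.7] jawyaw 99.61 zax [ 0.004 -0.003 -1.   ] F [-0.02 -0.34  0.6 ] gap 0.1
rows units: shift [-0.02 -2.28 -0.27] turn [-0.02  0.02 -0.02]
local [-77.2  23.3  94.7]
scene catch_top [(array([ 546.8, -204. ,   95.9]), 0.8)]
scene lever_knob [(array([ 626.5, -238.1,  157.3]), 0.83)]
side catch_top [(array([ 546.8, -202.2,   95.2]), 0.57)]
side lever_knob []
```

View pics/n4.png

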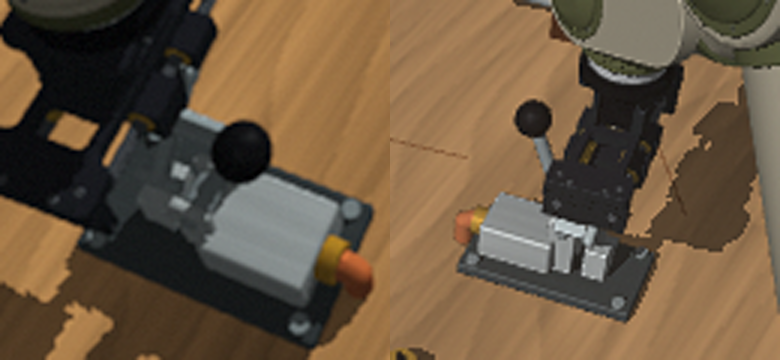

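{"name": "carry_out", "arguments": {
  "moves": [0,0.2,0.1,0,0,0,0,0.2,0.12,0,0,0,0,0.2,0.15,0,0,0,0,0.2,0.15,0,0,0,0,0.15,0.15,0,0,0,0,0.1,0.15,0,0,0,0,0.05,0.1,0,0,0,0,0,0,0,0,0,0,0,0,0,0,0,0,0,0,0,0,0]
}}

```text
time_s: 23.8
tool_pos: [543.9, -196.7, 69.2]
eef_rot: [[-0.986, -0.167, 0.009], [-0.167, 0.986, -0.012], [-0.007, -0.013, -1.0]]
contact_force: [0.2, -1.0, 0.9]
finger_gap: 0.4
```

```bash
python3 - <<'E'
from h import *
plan((561,-296,103),down(99.8)); loc()
for c in ['scene','side']:
    snap(c,c+'5')
    for t in ['catch_top','lever_knob']:
        r=tip_of(t,c); print(c,t,[(np.round(d['centre'],1),round(d['confidence'],2)) for d in r[:2]])
E
```

```text
t 23.8 pos [ 543.9 -196.7   69.2] jawyaw 99.62 zax [ 0.009 -0.012 -1.   ] F [ 0.25 -1.03  0.86] gap 0.4
rows units: shift [-0.02 -3.37 -1.08] turn [-0.09  0.04 -0.02]
local [-76.7  55.6  69.2]
scene catch_top [(array([ 541.4, -182.8,   56.8]), 0.78), (array([423.7, 274.6,  20.3]), 0.69)]
scene lever_knob [(array([ 628.2, -238.8,  157.5]), 0.76), (array([646.9, 245.7,  -2.8]), 0.44)]
side catch_top [(array([ 543.5, -186.9,   58.1]), 0.37)]
side lever_knob [(array([ 628.1, -236.4,  159.4]), 0.46)]
```

{"name": "carry_out", "arguments": {
  "moves": [0,0,-0.5,-0.04,0.02,0,0,-0.1,-1,-0.04,0.02,0,0,-0.2,-1,0,0,0,0,-0.2,-1,0,0,0,0,-0.2,-1,0,0,0,-0.1,-0.2,-1,0,0,0,-0.5,-0.2,-0.3,0,0,0,-0.8,-0.2,0,0,0,0,-0.6,-0.2,0,0,0,0,0,0,0,0,0,0]
}}

```text
time_s: 25.1
tool_pos: [612.0, -229.3, 245.2]
eef_rot: [[-0.986, -0.168, -0.006], [-0.168, 0.986, 0.008], [0.004, 0.009, -1.0]]
contact_force: [-0.3, -1.0, 0.1]
finger_gap: 0.4
```

```bash
python3 - <<'E'
from h import *
plan((627.5,-238.5,230),down(99.8)); loc()
for c in ['scene','side','wrist']:
    snap(c,c+'6')
    for t in ['catch_top','lever_knob']:
        r=tip_of(t,c); print(c,t,[(np.round(d['centre'],1),round(d['confidence'],2)) for d in r[:2]])
E
```

```text
t 25.1 pos [ 612.  -229.3  245.2] jawyaw 99.67 zax [-0.006  0.008 -1.   ] F [-0.3  -0.96  0.08] gap 0.4
rows units: shift [-0.46 -0.39  0.5 ] turn [ 0.06 -0.03 -0.02]
local [-15.2  11.9 245.2]
scene catch_top [(array([ 541.8, -185.3,   59.1]), 0.69)]
scene lever_knob [(array([ 626.6, -238.9,  161. ]), 0.61), (array([ 543.8, -182.4,   55.7]), 0.39)]
side catch_top [(array([ 542.2, -181.6,   57.9]), 0.52)]
side lever_knob [(array([ 627.6, -235.4,  160. ]), 0.53), (array([6.460e+02, 2.431e+02, 4.000e-01]), 0.25)]
wrist catch_top [(array([ 541.5, -184.2,   56.4]), 0.66)]
wrist lever_knob [(array([ 632.1, -234. ,  158.5]), 0.97)]
```

View pics/wrist6.png

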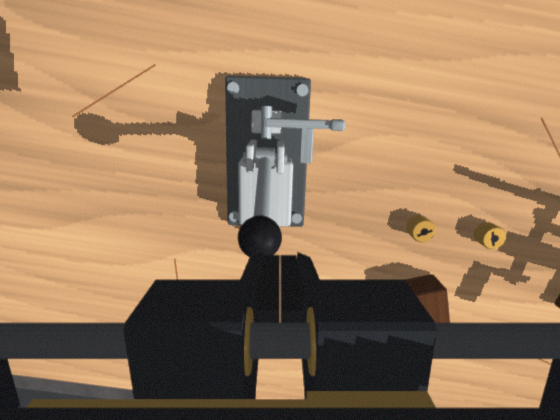

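{"name": "carry_out", "arguments": {
  "moves": [-0.25,-0.2,0,0.06,-0.03,-0.02,-0.25,-0.15,0,0,0,0,0,0,0,0,0,0,0,0,0,0,0,0,0,0,0,0,0,0,0,0,0.2,0,0,0,0,0,0.2,0,0,0,0,0,0.2,0,0,0,0,0,0,0,0,0,0,0,0,0,0,0],
  "hand": 0
}}

```text
time_s: 26.55
tool_pos: [627.4, -237.9, 226.7]
eef_rot: [[-0.985, -0.17, 0.001], [-0.17, 0.985, -0.002], [-0.001, -0.002, -1.0]]
contact_force: [-0.2, 0.2, -0.3]
finger_gap: 78.4
```

```bash
python3 - <<'E'
from h import *
plan((628.3,-238,142),down(99.8)); loc()
c='wrist'
snap(c,c+'7')
for t in ['lever_knob']:
        r=tip_of(t,c); print(c,t,[(np.round(d['centre'],1),round(d['confidence'],2)) for d in r[:2]])
E
```

```text
t 26.55 pos [ 627.4 -237.9  226.7] jawyaw 99.8 zax [ 0.001 -0.002 -1.   ] F [-0.24  0.2  -0.26] gap 78.4
rows units: shift [-0.03 -0.    2.82] turn [-0.02  0.01  0.  ]
local [ -1.5   0.9 226.7]
wrist lever_knob [(array([ 632.2, -236.5,  158.6]), 0.91)]
```

View pics/wrist7.png

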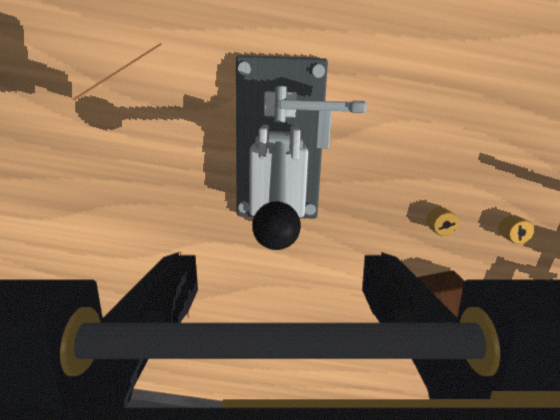

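{"name": "carry_out", "arguments": {
  "moves": [-0.06,0,0.3,0,0,0,0,0,0.5,0,0,0,0,0,0.5,0,0,0,0,0,0.5,0,0,0,0,0,0.4,0,0,0,0,0,0.3,0,0,0,0,0,0.1,0,0,0,0,0,0,0,0,0,0,0,0,0,0,0,0,0,0,0,0,0]
}}

```text
time_s: 27.65
tool_pos: [630.7, -238.0, 145.1]
eef_rot: [[-0.985, -0.17, 0.005], [-0.17, 0.985, -0.004], [-0.004, -0.005, -1.0]]
contact_force: [-0.3, -0.6, -0.5]
finger_gap: 88.1
```

```bash
python3 - <<'E'
from h import *
plan((629.3,-238,142),down(99.8)); loc()
c='wrist'
im=snap(c,c+'8')
for k in (626,629,632): print(k,proj('wrist',[(k,-238,161)]))
E
```

```text
t 27.65 pos [ 630.7 -238.   145.1] jawyaw 99.81 zax [ 0.005 -0.004 -1.   ] F [-0.28 -0.62 -0.54] gap 88.1
rows units: shift [0.05 0.01 0.1 ] turn [-0.03  0.03  0.  ]
local [  1.7   0.2 145.1]
626 [[280.52032378 279.28149519]]
629 [[279.31153852 285.47639086]]
632 [[278.11709318 291.59779595]]
```

View pics/wrist8.png

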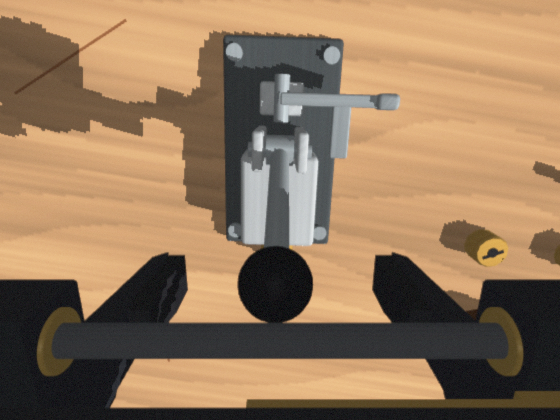

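{"name": "carry_out", "arguments": {
  "moves": [0.07,0,0.1,0,0,0,0,0,0,0,0,0,0,0,0,0,0,0,0,0,0,0,0,0,0,0,0,0,0,0,0,0,0,0,0,0,0,0,0,0,0,0,0,0,0,0,0,0,0,0,0,0,0,0,0,0,0,0,0,0],
  "hand": 1,
  "squeeze": 30
}}

```text
time_s: 28.7
tool_pos: [629.0, -240.3, 143.0]
eef_rot: [[-0.986, -0.169, 0.008], [-0.169, 0.986, -0.008], [-0.006, -0.009, -1.0]]
contact_force: [0.3, -0.2, 0.1]
finger_gap: 29.5
```

```bash
python3 - <<'E'
from h import *
plan((629.3,-238,142),down(99.8)); loc()
g0=bot.read_state()['tool_pos']
for th in np.linspace(0,.83,6):
    print(th.round(2), np.round([110*(np.sin(.4-th)-np.sin(.4)),110*(np.cos(.4-th)-np.cos(.4))],1))
E
```

```text
t 28.7 pos [ 629.  -240.3  143. ] jawyaw 99.74 zax [ 0.008 -0.008 -1.   ] F [ 0.26 -0.23  0.08] gap 29.5
rows units: shift [-0.02  0.08  0.03] turn [-0.06  0.04 -0.01]
local [ -0.3  -1.8 143. ]
0.0 [0. 0.]
0.17 [-17.3   5.7]
0.33 [-35.4   8.4]
0.5 [-53.6   8.2]
0.66 [-71.5   4.9]
0.83 [-88.7  -1.3]
```

```bash
python3 - <<'E'
from h import *
for c in('wrist','side','scene'): snap(c,c+'9')
A=cv2.imread('pics/scene9.png');B=cv2.imread('pics/side9.png')
def z(im,x,y,w,h,s): return cv2.resize(im[y:y+h,x:x+w],None,fx=s,fy=s,interpolation=cv2.INTER_CUBIC)
cv2.imwrite('pics/n9.png',np.hstack([z(A,130,290,130,120,3),z(B,290,70,130,120,3)]))
E
```

```text
(no output)
```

View pics/wrist9.png

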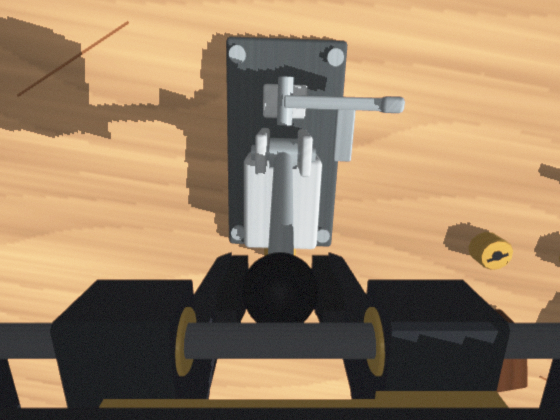

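View pics/n9.png

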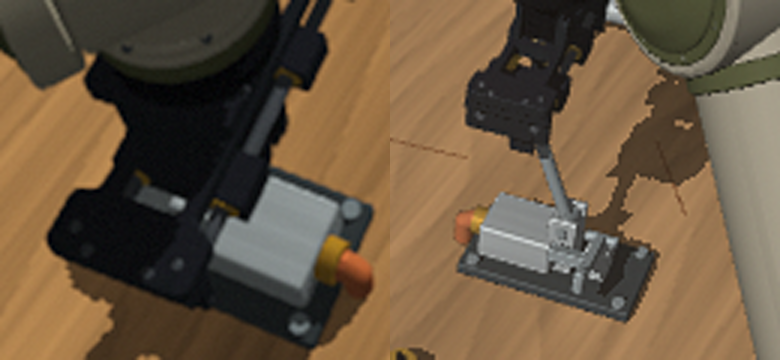

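{"name": "carry_out", "arguments": {
  "moves": [0.3,0,-0.11,0,0,0,0.3,0,-0.08,0,0,0,0.3,0,-0.06,0,0,0,0.3,0,-0.03,0,0,0,0.3,0,-0.01,0,0,0,0.3,0,0.02,0,0,0,0.3,0,0.04,0,0,0,0.2,0,0.04,0,0,0,0,0,0,0,0,0,0,0,0,0,0,0]
}}

```text
time_s: 29.85
tool_pos: [554.9, -250.7, 146.6]
eef_rot: [[-0.985, -0.17, 0.011], [-0.17, 0.985, -0.004], [-0.011, -0.005, -1.0]]
contact_force: [6.9, 1.2, -4.4]
finger_gap: 30.1
```

```bash
cat > lv.py <<'E'
from h import *
import sys
plan((629.3,-238,142),down(99.8)); loc()
for c in ('wrist','scene','side'):
    snap(c,c+sys.argv[1])
    for t in ['lever_knob','catch_top','tach_grip']:
        r=tip_of(t,c); print(c,t,[(np.round(d['centre'],1),round(d['confidence'],2)) for d in r[:2]])
E
python3 lv.py 10
```

```text
t 29.85 pos [ 554.9 -250.7  146.6] jawyaw 99.77 zax [ 0.011 -0.004 -1.   ] F [ 6.87  1.21 -4.39] gap 30.1
rows units: shift [-2.52 -0.    0.18] turn [-0.04  0.07 -0.  ]
local [-75.1   0.6 146.6]
wrist lever_knob [(array([ 553.7, -249. ,  162.6]), 0.75)]
wrist catch_top [(array([ 539.6, -183.6,   57. ]), 0.8)]
wrist tach_grip []
scene lever_knob [(array([ 553.9, -250.5,  165.6]), 0.69)]
scene catch_top [(array([ 542., -180.,   58.]), 0.86)]
scene tach_grip [(array([422.7, 276.9,  19.1]), 0.7), (array([639.9,  27.5,   9.5]), 0.29)]
side lever_knob []
side catch_top [(array([ 542.4, -182. ,   59.3]), 0.46)]
side tach_grip [(array([422.9, 279.8,  17.6]), 0.74)]
```

View pics/wrist10.png

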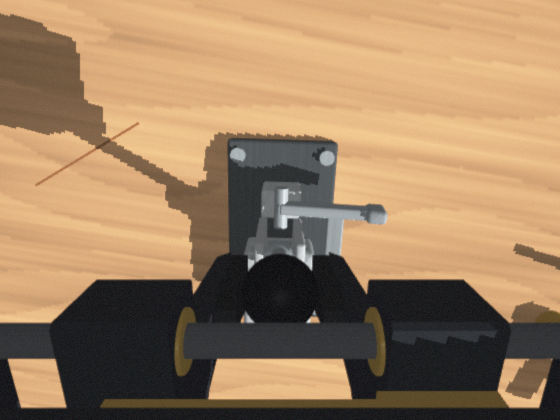

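{"name": "carry_out", "arguments": {
  "moves": [0.12,0,0.05,0,0,0,0.14,0,0.06,0,0,0,0.14,0,0.06,0,0,0,0.12,0,0.05,0,0,0,0.1,0,0.02,0,0,0,0.1,0,0,0,0,0,0,0,0,0,0,0,0,0,0,0,0,0,0,0,0,0,0,0,0,0,0,0,0,0]
}}

```text
time_s: 31.45
tool_pos: [538.2, -253.1, 140.4]
eef_rot: [[-0.984, -0.171, 0.039], [-0.171, 0.985, -0.004], [-0.038, -0.011, -0.999]]
contact_force: [8.4, 1.0, -5.1]
finger_gap: 29.4
```

```bash
python3 lv.py 11
```

```text
t 31.45 pos [ 538.2 -253.1  140.4] jawyaw 99.85 zax [ 0.039 -0.004 -0.999] F [ 8.39  1.   -5.09] gap 29.4
rows units: shift [-3.08 -0.02  0.06] turn [-0.07  0.25  0.01]
local [-91.9   1.1 140.4]
wrist lever_knob [(array([ 538.6, -248.2,  155.9]), 0.62)]
wrist catch_top [(array([ 540.9, -184.5,   59. ]), 0.86)]
wrist tach_grip []
scene lever_knob [(array([ 540.2, -250.9,  156.9]), 0.7), (array([648.1, -53.3,  13.2]), 0.57)]
scene catch_top [(array([ 544.1, -183.2,   58.5]), 0.71), (array([644.9, 242.2, 118.2]), 0.29)]
scene tach_grip [(array([420.9, 273.9,  20.8]), 0.71), (array([648.8, 245.7, 117.2]), 0.49)]
side lever_knob [(array([646.7, -52.5,   9. ]), 0.54)]
side catch_top [(array([ 542.3, -183.4,   57.7]), 0.59)]
side tach_grip [(array([424.3, 278.1,  11.1]), 0.79)]
```

View pics/wrist11.png

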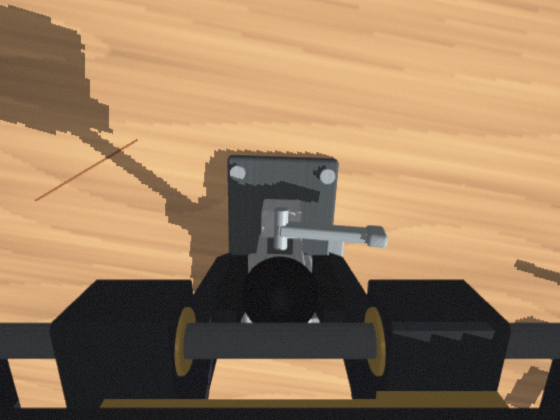

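{"name": "carry_out", "arguments": {
  "moves": [0.04,0,0,0,0,0,0.04,0,0,0,0,0,0.04,0,0,0,0,0,0.04,0,0,0,0,0,0.04,0,0,0,0,0,0.04,0,0,0,0,0,0.04,0,0,0,0,0,0.04,0,0,0,0,0,0.04,0,0,0,0,0,0.04,0,0,0,0,0]
}}

```text
time_s: 33.05
tool_pos: [537.9, -253.3, 140.2]
eef_rot: [[-0.982, -0.169, 0.081], [-0.17, 0.985, -0.003], [-0.08, -0.017, -0.997]]
contact_force: [15.1, 1.7, -7.0]
finger_gap: 29.4
```

```bash
python3 lv.py 12; python3 - <<'E'
from h import *
plan((629.3,-238,142),down(99.8)); loc()
A=cv2.imread('pics/scene12.png');B=cv2.imread('pics/side12.png')
def z(im,x,y,w,h,s): return cv2.resize(im[y:y+h,x:x+w],None,fx=s,fy=s,interpolation=cv2.INTER_CUBIC)
cv2.imwrite('pics/n12.png',np.hstack([z(A,130,290,130,120,3),z(B,290,70,130,120,3)]))
E
```

```text
t 33.05 pos [ 537.9 -253.3  140.2] jawyaw 99.76 zax [ 0.081 -0.003 -0.997] F [15.12  1.74 -6.97] gap 29.4
rows units: shift [-3.08 -0.02  0.19] turn [-0.11  0.53 -0.  ]
local [-92.3   1.  140.2]
wrist lever_knob [(array([ 541.7, -247. ,  153.8]), 0.91), (array([ 542.6, -183.7,   55.9]), 0.4)]
wrist catch_top [(array([ 541.3, -183.2,   56.3]), 0.74)]
wrist tach_grip []
scene lever_knob [(array([ 537.9, -254. ,  157.7]), 0.95)]
scene catch_top [(array([ 545.3, -184.5,   56.1]), 0.78), (array([512. , 267. ,  18.3]), 0.19)]
scene tach_grip [(array([420.6, 276.5,  21.8]), 0.72)]
side lever_knob [(array([ 536.2, -246.7,  159.1]), 0.53)]
side catch_top [(array([ 545.6, -184.2,   59. ]), 0.43)]
side tach_grip [(array([421. , 280.1,  17. ]), 0.76)]
t 33.65 pos [ 537.9 -253.3  140.2] jawyaw 99.76 zax [ 0.081 -0.003 -0.997] F [15.48  1.96 -6.65] gap 29.3
rows units: shift [-3.08 -0.02  0.18] turn [-0.11  0.53 -0.  ]
local [-92.3   1.  140.2]
```

View pics/n12.png

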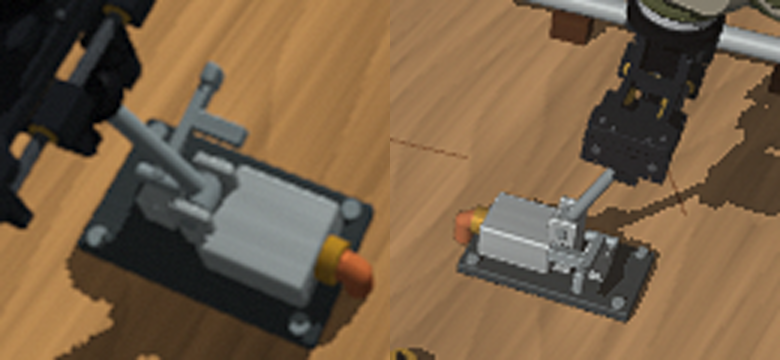

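View pics/scene12.png

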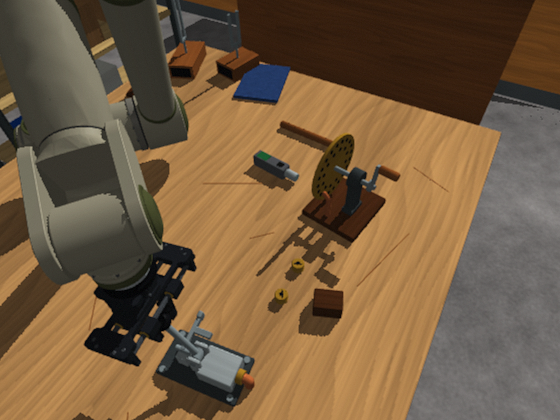

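The lever is on its stop: pushing harder raised the force from 8 to 15 N and the knob moved less than 0.5 mm. The catch is level, and the tach lies flat at about (275,166) px in the scene view. Handing in.

```bash
python3 -c "
from workcell import hand_in
print(hand_in())"
```

```text
the job is handed in; nothing more can be done
None
```

I finished all the steps in order and handed the job in at about 34 s, with the gripper still holding the lever open. No verdict was given, so these are my own last checks.

- **Tachometer aim:** I held it level and still for over 2 s, nose about 10 cm short of the hub. By the camera estimates it pointed within about 2 mm of the hub.
- **Tachometer laid down:** I lowered it straight down and released it once the force reading showed bench contact. It lies flat with its middle at 17–22 mm height, near (422, 277) mm, about 240 mm from where it started.
- **Catch:** it is fully over at about 1.45 rad and stayed there.
- **Lever:** the knob is gripped between the fingers and has travelled about 92 mm. Pushing harder raised the force from 8 to 15 N while the knob moved less than 0.5 mm, so it is on its stop (about 0.85 rad).
- **Other things:** the disc, block, weights and hammer were not approached, and the last picture shows no visible change.

**Checks that disagreed:**
- The hub position differed by up to about 10 mm between the trained networks and my own fit.
- Single position estimates scattered by a few mm, including one reading of 11 mm for the tachometer's height.
- The gripper reads 29.4 mm on the 32 mm knob, but the pictures showed a centred grip.
- The tool tilted about 4.6° while pressing against the stop.

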